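Register a bisque tile in a corner jig and clamp it

TASK

Pick up the pusher block and with it nudge the terracotta tile on the jig board until it lies hard up against both metal rails of the square corner and presses all three brass seat pins in, then use the same block to throw the red clamp handle down past its dead point so that it locks and the clamp holds the tile. Push gently, because the tile chips easily, and keep the gripper itself off the tile and the jig. Finally stand the pusher back upright on the bare table beside the jig and leave the other things alone.

Things in the scene. Friction and masses are not known exactly. Their poses are not given: they have to be found in the camera images.
- jig: Plywood jig board, 220 (its x) x 300 (its y) x 12 mm, fixed to the table; origin at the centre of its underside, on the table top; z up. Two aluminium rails, 15 mm wide and 16 mm high, on the board form a square corner. The toggle clamp stands behind the left rail at x = 38 to 83, y = 82 to 144 mm; its raised arm is over x = 50 to 70 mm.
- corner_mean (a point): Point on the board's top at the mean place of the rail corner, jig x = +90, y = +60 mm. The far rail (along y, facing -x) has its inner face up to 7 mm before or behind this point, the left rail (along x, facing -y) likewise in y: they are screwed fast in slots, do not yield, and differ each time, so find them by touch.
- far_pin_left (a joint): Sprung brass seat pin in the far rail at the jig's y = 0, 8 mm thick, 6 mm above the board: travel pressed in, in metres: 0 out (standing 3 mm proud of the rail's face), 0.003 pressed in flush by the tile touching the rail. Its spring is very weak (under 0.3 N).
- far_pin_right (a joint): The same sort of pin in the far rail at the jig's y = -50 mm.
- left_pin (a joint): The same sort of pin in the left rail at the jig's x = +20 mm.
- tile: Flat terracotta bisque tile, 90 (its x) x 120 (its y) x 12 mm, 150 to 310 g, lying loose on the board 2 to 6 cm short of the rails and askew to them by up to 0.25 rad, its +x edge towards the far rail and its +y edge towards the left rail; origin at the centre of its underside. Chips if pushed with more than 30 N (it slides at about 1 to 5 N).
- pusher_grip (a point): Centre of the gripping part of the stem of the pusher block, on its axis 50 mm above its underside; the block stands upright on the table: 76 mm tall, about 160 g; black rubber square foot 46 x 46 mm and 18 mm high, above it to 24 mm a wooden collar 36 x 36 mm, then a pale wooden square stem 24 x 24 mm up to the top, to be gripped; z points up along the stem, x and y are square to the faces of foot and stem.
- clamp_handle (a joint): Clamp handle angle: 0 open (handle raised 65 degrees above level, leaning away from the tile to the jig's +y), grows as it is pushed outward (+y) and down, to 0.96 closed (10 degrees above level, pointing to +y). A spring pushes it back towards 0 up to the dead point at 0.5 and onward to 0.96 beyond it; the push at the bar is 3 to 5 N at the start and falls to nothing at the dead point. The clamp arm with its rubber pad comes down onto the tile with it.
- clamp_bar (a point): Centre of the free part of the red cross-bar at the end of the clamp handle, a round bar 18 mm thick that runs along the jig's x, 30 mm to either side of this point being free to push on; 100 mm from the pivot axis.
- clamp_pivot (a point): Point on the handle's pivot axis (parallel to the jig's x) at the same x as clamp_bar, 46 mm above the table; the bar swings about it.
- water_cup_mid (a point): White cup, 69 mm across, 64 mm tall, a bystander; point 20 mm above its foot.
- clay_lump_mid (a point): Lump of clay, 66 x 88 x 43 mm, a bystander; point 20 mm above its underside.
- slip_bottle_mid (a point): White bottle with a red nozzle, 58 mm across, 137 mm tall, a bystander; point 20 mm above its foot.
Not all that is in view belongs to the job. What is shaped like the part that bears pusher_grip but purple is not meant.

How it is judged:
By the outcome, as a careful person would: the job done as asked, in the order asked, and still so for the second after the job is handed in, with the robot touching nothing.
It also fails if it takes over 70 s, if anything falls off the work surface, if the arm or the gripper's body presses on something with over 40 N, if the wrist force passes 120 N, or if a joint passes its speed limit or range.

ROBOT

A 6-joint arm with a two-finger parallel gripper is mounted at the origin on a cart in front of the work surface, level with it; the furniture and walls round the work are solid. World frame = base frame: x ahead of the robot, y to its left, z up, the work surface at z = 0. Lengths are in m, angles in rad, forces in N, time in s.
With the tool pointing down it reaches from about 0.25 to 0.775 m from the base axis. Payload 4 kg.
Tool frame: the origin (TCP) lies midway between the tips of the shut fingers; the grasp point (between the pads) lies robot.grip_depth behind it (robot.grip_depth is the distance from the TCP to the grasp point, in m); z points along the fingers, y is the line along which they close (so a half turn about z gives the same grasp; the last joint's range is limited). The gripper opens to 94 mm and grips with 3 to 60 N. Pads are 16 mm wide; open, the fingers measure 119 mm over their backs; the gripper's body (75 mm by 177 mm) begins 78 mm behind the grasp point.
Start: joints at [1.231, 0.087, 1.371, -0, 1.684, -0.103], TCP at [0.129, 0.535, 0.206] pointing down, gripper open.
Joint ranges: [-3.1, 3.1], [-0.76, 2.03], [0.27, 2.55], [-1.08, 4.22], [0.17, 2.65], [-2.57, 2.57]. Speed limits (rad/s): [2.79, 2.79, 3.14, 3.14, 3.14, 3.14].

INTERFACE

Orientations are given as a unit quaternion [w, x, y, z].
In Python, from cell import readout, cams, close_job, finder, robot gives the robot as it stands. The module is installed in compiled form; this text tells all that it offers.
- The arm moves only by the tool step_arm, never from a script. Its arguments are lists of equal length, an entry for each row: "xyz": the shift along the tool's x, y, z each as a share of 2 cm, from -1 to 1, a list of three; "turn": the turn, a rotation vector about the tool's x, y, z each as a share of 5 degrees, from -1 to 1, a list of three; "claw": the finger opening in mm, from 0 to 94. A call has 1 to 20 rows; each row shifts and turns the commanded pose from where the row before left it, along the tool's axes as they then stand; what a row does not reach is not made up. A row lasts 1/10 s, in which the tool goes at most 50 mm and 8.59 degrees, less where a joint would pass 70% of its speed; a pose out of reach is approached as far as the arm can. A call with a number of a shift or a turn outside -1 to 1 is refused whole. A call with a gripper value outside its range is refused whole. The fingers move at their own pace and stop on an object; "squeeze" is the grip in N (left out, the last holds). Time passes only in rows, so rows that do not move let the fingers close. It gives the time, the measured TCP pose, the force, the opening and the grip force at its end, in the units of the state.
- readout.get_state(): the state, without advancing time (a new reading comes with each control period).
- cams.grab_frame(name): name is "scene" or "side" or "wrist"; returns the picture (420x560x3 uint8, blue, green, red); there is no depth.
- cams.camera_params(name): a dict with "fov_y" (degrees; the focal length in pixels is half the picture's height over the tangent of half this angle, whatever the lens; pixels are square), "cx", "cy" (the principal point, pixels), "world_from_camera" (4x4, takes a point from camera to world coordinates); the wrist camera has in their place "mount" (4x4, takes a point from camera to tool coordinates, whose origin is the TCP and whose axes are the flange's). Camera axes: x right, y up, looking along -z (the intrinsics and any distortion apply to the point x, -y, -z); pixel columns grow to the right and rows downward; lengths in m; the calibration is good to about 2 mm. A picture is of the moment at which its call begins: read the wrist's pose just before it. camera_params takes no time and is no camera call.
- close_job(): hands the job in; it is judged then, once.
Trained networks look in the newest picture that a camera, given by its name, has taken for a name from the list of things; names that differ only in an ending like _2 or _b are one class to them, and where a whole thing is asked for, a point or a joint stands for the part that bears it (a point fixed in the world has none). Each returns a list of dicts, best first, with "p" (0 to 1); they miss things now and then, are a little off and sometimes report something else, mostly with a low value. They report only what shows in the picture. A call takes as long as a camera call. They do not tell look-alikes from the thing itself.
- finder.boxes_of(camera, label): "centre" ([x, y, z] in m, in the coordinates of the camera as it stood for that picture, good to about 4 mm: the middle of the surface that is visible of it).
- finder.pinpoint(camera, label): "centre" ([x, y, z] in m, in the coordinates of the camera as it stood for that picture, good to about 4 mm: a listed point, or the origin of a listed thing).
The state is a dict: "clock": time; "joint_pos": joint angles; "joint_velocities": joint speeds; "joint_efforts": joint torques, N m; "tcp_pos": TCP position; "eef_rot": TCP orientation; "ft_force": force on the tool from outside, world axes, zero at the start; "ft_torque": the same for the moment, N m; "finger_gap": finger opening in m; "grip_force": force on a finger pad.
Only numpy, scipy, OpenCV 4.12 (cv2) and the standard library are available. Lean on these libraries where they do the work, as an engineer would, in place of code of your own. Each camera call takes 0.05 s, during which the arm holds its last target. There are 200 camera calls.

## Working session

There is one attempt and no reset: what is moved stays moved. The work goes in short steps, Python scripts to look and compute and a tool call to move; the robot and the scene stay as the last step left them, time stands still between calls to the robot, and variables do not carry over. Pictures are saved under pics/ and viewed, at most 10 in all, crops included, and the job is handed in when it is done.

Besides the shell and the picture viewer there is one more tool, called after "Request:" as name(argument=value, ...) on one line, values as JSON. step_arm: Moves the arm, as the interface text tells. Its arguments: {"type":"object","properties":{"xyz":{"type":"array"},"turn":{"type":"array"},"claw":{"type":"array"},"squeeze":{"type":"number"}},"required":["xyz","turn","claw"]}

```bash
mkdir -p pics; cat > h.py <<'E'
import numpy as np, cv2
from cell import readout,cams,finder,robot
from scipy.spatial.transform import Rotation as R
def T(cam):
    p=cams.camera_params(cam)
    if 'mount' in p:
        s=readout.get_state(); M=np.eye(4); q=s['eef_rot']; M[:3,:3]=R.from_quat([q[1],q[2],q[3],q[0]]).as_matrix(); M[:3,3]=s['tcp_pos']
        return M@np.array(p['mount'])
    return np.array(p['world_from_camera'])
def find(cam,lab,kind='pinpoint'):
    M=T(cam); r=getattr(finder,kind)(cam,lab)
    return [(round(d['p'],2),(M[:3,:3]@np.array(d['centre'])+M[:3,3]).round(4).tolist()) for d in r[:3]]
def proj(cam,P):
    p=cams.camera_params(cam); M=np.linalg.inv(T(cam)); c=M[:3,:3]@np.array(P)+M[:3,3]
    f=210/np.tan(np.radians(p['fov_y']/2)); return p['cx']+f*c[0]/-c[2], p['cy']-f*c[1]/-c[2]
E
python3 - <<'E'
from h import *
print(robot.grip_depth, readout.get_state())
ims=[]
for c in ['scene','side']:
    im=cams.grab_frame(c); ims.append(im); cv2.imwrite(f'pics/{c}0.png',im)
    p=cams.camera_params(c); print(c,{k:np.round(v,3).tolist() for k,v in p.items()})
    for l in ['jig','corner_mean','tile','pusher_grip','clamp_bar','clamp_pivot','water_cup_mid','clay_lump_mid','slip_bottle_mid']:
        print(l,find(c,l))
E
```

```text
0.0188 {'clock': 0.0, 'joint_pos': array([ 1.23093218e+00,  8.79621569e-02,  1.37221745e+00,  7.11132783e-06,
        1.68359259e+00, -1.03157944e-01]), 'joint_velocities': array([-4.87892672e-04,  3.95591242e-05,  1.00268853e-04, -7.81152228e-04,
        1.80413567e-03, -4.93411078e-04]), 'joint_efforts': array([ 1.77205613e-03, -3.40182567e+01, -3.02431512e+01,  7.19076977e-02,
        3.30590154e-02, -1.87174569e-04]), 'tcp_pos': array([0.12882975, 0.53414835, 0.20431893]), 'eef_rot': array([-2.42874173e-04,  1.18076526e-01,  9.93003900e-01, -1.06236767e-03]), 'ft_force': array([-0.12842005, -0.76481791, -0.20840485]), 'ft_torque': array([ 0.0080055 , -0.00092342, -0.00047095]), 'grip_force': 0.0, 'finger_gap': 0.09385517291825761}
scene {'fov_y': 56.603, 'cx': 280.826, 'cy': 212.76, 'world_from_camera': [[0.667, 0.476, -0.574, -0.006], [-0.745, 0.442, -0.5, -0.336], [0.015, 0.761, 0.649, 0.737], [0.0, 0.0, 0.0, 1.0]]}
jig [(0.62, [0.5335, -0.0354, 0.0002])]
corner_mean [(0.82, [0.6263, 0.0193, 0.0067])]
tile [(0.96, [0.5441, -0.0684, 0.0085])]
pusher_grip [(0.84, [0.4118, 0.2266,
[... 251 characters left out ...]
95, 0.0175])]
slip_bottle_mid [(0.63, [0.703, 0.2909, 0.0211])]
side {'fov_y': 46.768, 'cx': 273.028, 'cy': 205.222, 'world_from_camera': [[0.975, 0.111, -0.193, 0.372], [-0.222, 0.485, -0.846, -0.67], [-0.001, 0.867, 0.498, 0.618], [0.0, 0.0, 0.0, 1.0]]}
jig []
corner_mean [(0.62, [0.6278, 0.0248, 0.016])]
tile [(0.72, [0.5428, -0.0656, 0.0092])]
pusher_grip [(0.97, [0.4679, 0.3155, 0.0491]), (0.75, [0.4642, 0.4179, 0.0479]), (0.67, [0.7017, 0.2871, 0.0206])]
clamp_bar [(0.62, [0.5522, 0.1308, 0.135])]
clamp_pivot [(0.6, [0.5469, 0.09, 0.0486])]
water_cup_mid [(0.25, [0.6667, 0.4187, 0.0209])]
clay_lump_mid [(0.94, [0.6655, 0.418, 0.0218])]
slip_bottle_mid [(0.66, [0.7036, 0.2898, 0.0182])]
```

View pics/scene0.png

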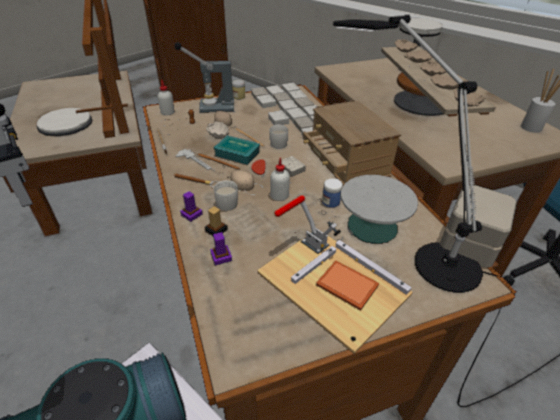

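View pics/side0.png

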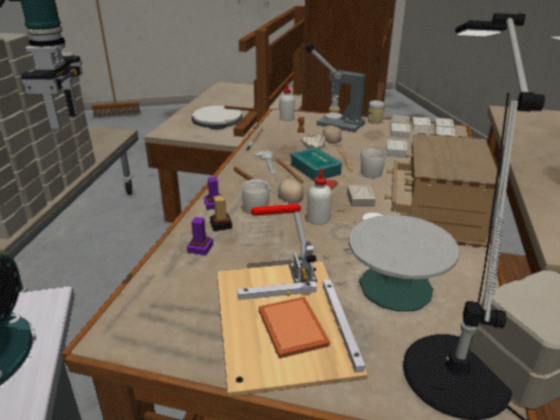

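The scene view shows the real pusher (black foot, wooden stem) at about (215,222), between purple look-alikes at (190,207) and (220,247). The tile is at (347,283) and the red bar at (290,206). The side view agrees, with the pusher at (221,213) and the tile at (293,326). I'll move above the pusher and use the wrist camera.

Request:
step_arm(xyz=[[-0.9, -0.3, -0.15], [-0.9, -0.3, -0.15], [-0.9, -0.3, -0.15], [-0.9, -0.3, -0.15], [-0.9, -0.3, -0.15], [-0.9, -0.3, -0.15], [-0.9, -0.3, -0.15], [-0.9, -0.3, -0.15], [-0.9, -0.3, -0.15], [-0.9, -0.3, -0.15], [-0.9, -0.3, -0.15], [-0.9, -0.3, -0.15], [-0.9, -0.3, -0.15], [-0.9, -0.3, -0.15], [-0.9, -0.3, -0.15], [-0.9, -0.3, -0.15], [0, 0, 0], [0, 0, 0]], turn=[[0, 0, 0], [0, 0, 0], [0, 0, 0], [0, 0, 0], [0, 0, 0], [0, 0, 0], [0, 0, 0], [0, 0, 0], [0, 0, 0], [0, 0, 0], [0, 0, 0], [0, 0, 0], [0, 0, 0], [0, 0, 0], [0, 0, 0], [0, 0, 0], [0, 0, 0], [0, 0, 0]], claw=[60, 60, 60, 60, 60, 60, 60, 60, 60, 60, 60, 60, 60, 60, 60, 60, 60, 60])

```text
clock: 2.8
tcp_pos: [0.3863, 0.3739, 0.2534]
eef_rot: [-0.0, 0.118, 0.993, 0.0]
ft_force: [0.3, -0.3, 0.9]
finger_gap: 0.0598
grip_force: 0.0
```

```bash
python3 - <<'E'
from h import *
s=readout.get_state(); print(s['clock'],s['tcp_pos'],s['eef_rot'],s['ft_force'])
im=cams.grab_frame('wrist'); print(find('wrist','pusher_grip'))
p=cams.camera_params('wrist');print(p)
sc=cv2.imread('pics/scene0.png'); c=cv2.resize(sc[225:345,250:420],None,fx=3.3,fy=3.3,interpolation=cv2.INTER_CUBIC)
cv2.imwrite('pics/w1.png',im)
cv2.imwrite('pics/c1.png',c)
E
```

```text
2.8 [0.38626578 0.37388222 0.25339345] [-3.35512280e-04  1.18425738e-01  9.92962840e-01  1.74083313e-04] [ 0.31586091 -0.28526071  0.93858062]
[(0.75, [0.4639, 0.4152, 0.0539]), (0.7, [0.4118, 0.2283, 0.0513]), (0.6, [0.4722, 0.314, 0.0541])]
{'fov_y': 71.81171366795152, 'cx': 278.9111050476348, 'cy': 204.16108060283327, 'mount': array([[-4.89062417e-04,  9.58777305e-01,  2.84158125e-01,
         8.13883277e-02],
       [ 9.99999653e-01,  6.60394046e-04, -5.07142198e-04,
        -7.47386262e-04],
       [-6.73892764e-04,  2.84157778e-01, -9.58777296e-01,
        -1.80623918e-01],
       [ 0.00000000e+00,  0.00000000e+00,  0.00000000e+00,
         1.00000000e+00]])}
```

View pics/w1.png

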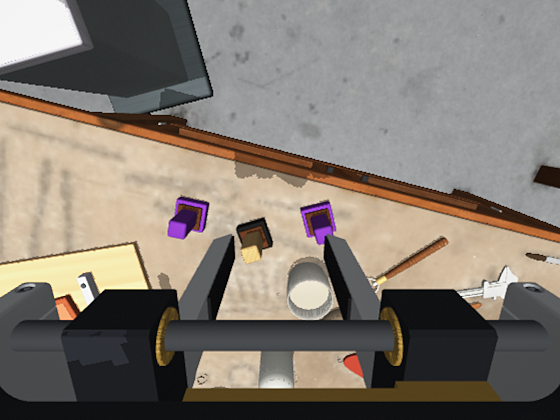

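The wrist view shows the wanted pusher at (252,237), its purple twins at (187,217) and (317,222), and the jig corner at lower left. Next I need yaws, so I'll zoom on the pusher and the jig.

```bash
python3 - <<'E'
from h import *
sc=cv2.imread('pics/scene0.png'); w=cv2.imread('pics/w1.png'); sd=cv2.imread('pics/side0.png')
a=cv2.resize(sc[225:345,250:420],(510,360),interpolation=cv2.INTER_CUBIC)
b=cv2.resize(w[210:270,225:285],(290,290),interpolation=cv2.INTER_CUBIC)
d=cv2.resize(sd[255:390,210:370],(284,240),interpolation=cv2.INTER_CUBIC)
o=np.zeros((600,800,3),np.uint8); o[:360,:510]=a; o[:290,510:]=b; o[360:,:284]=d
d=cv2.resize(sd[215:395,205:375],(227*1,240)); 
cv2.imwrite('pics/m1.png',o)
E
```

```text
(no output)
```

View pics/m1.png

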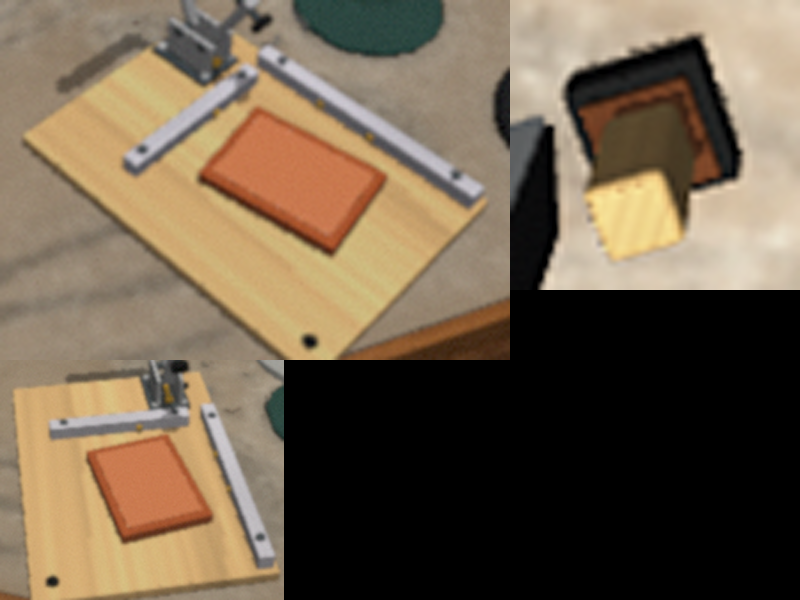

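```bash
cat >> h.py <<'E'
def ray(cam,uv,z,M=None):
    p=cams.camera_params(cam); M=T(cam) if M is None else M
    f=210/np.tan(np.radians(p['fov_y']/2)); d=M[:3,:3]@np.array([(uv[0]-p['cx'])/f,-(uv[1]-p['cy'])/f,-1]); o=M[:3,3]
    return (o+d*(z-o[2])/d[2])[:2]
E
python3 - <<'E'
from h import *
def seg(n,P,close=True):
    P=np.array(P)
    print(n,P.round(4).tolist())
    for i in range(len(P)-(not close)):
        d=P[(i+1)%len(P)]-P[i]; print('   len %.4f ang %.2f'%(np.hypot(*d),np.degrees(np.arctan2(d[1],d[0]))))
S=lambda u,v:(250+u/3,225+v/3)
D=lambda u,v:(210+u/1.775,255+(v-360)/1.775)
W=lambda u,v:(225+(u-510)/4.833,210+v/4.833)
seg('board scene L,B,R',[ray('scene',S(*p),.012) for p in [(25,136),(330,362),(486,205)]],0)
seg('board side L,Rfront',[ray('side',D(*p),.012) for p in [(14,389),(279,572)]],0)
seg('tile scene',[ray('scene',S(*p),.024) for p in [(258,108),(386,178),(334,243),(201,177)]])
seg('tile side',[ray('side',D(*p),.024) for p in [(167,436),(211,513),(125,532),(88,454)]])
seg('farrail scene',[ray('scene',S(*p),.028) for p in [(260,56),(466,196)]],0)
seg('leftrail scene',[ray('scene',S(*p),.028) for p in [(137,164),(257,75)]],0)
seg('stemtop',[ray('wrist',W(*p),.076) for p in [(588,188),(663,168),(685,235),(612,259)]])
seg('foottop',[ray('wrist',W(*p),.018) for p in [(570,88),(700,37),(739,175)]],0)
s=readout.get_state(); print(R.from_quat(np.r_[s['eef_rot'][1:],s['eef_rot'][0]]).as_matrix().round(3).tolist())
seg('wheel',[ray('scene',p,.1) for p in [(341,190),(418,205),(378,217)]])
E
```

```text
board scene L,B,R [[0.4367, 0.1185], [0.4325, -0.1773], [0.6278, -0.193]]
   len 0.2958 ang -90.82
   len 0.1959 ang -4.60
board side L,Rfront [[0.4379, 0.1224], [0.6321, -0.1902]]
   len 0.3679 ang -58.16
tile scene [[0.5807, -0.0089], [0.5884, -0.1253], [0.5092, -0.1288], [0.4918, -0.0186]]
   len 0.1166 ang -86.23
   len 0.0792 ang -177.45
   len 0.1116 ang 98.99
   len 0.0894 ang 6.20
tile side [[0.5817, -0.008], [0.5917, -0.1212], [0.5082, -0.1259], [0.4962, -0.0165]]
   len 0.1137 ang -84.93
   len 0.0837 ang -176.74
   len 0.1100 ang 96.29
   len 0.0860 ang 5.73
farrail scene [[0.6277, 0.0232], [0.6113, -0.1808]]
   len 0.2047 ang -94.60
leftrail scene [[0.4654, 0.0243], [0.6075, 0.0119]]
   len 0.1426 ang -5.02
stemtop [[0.4587, 0.3037], [0.4577, 0.3256], [0.4791, 0.3263], [0.4815, 0.3043]]
   len 0.0219 ang 92.52
   len 0.0213 ang 2.10
   len 0.0221 ang -83.73
   len 0.0228 ang -178.31
foottop [[0.4486, 0.2931], [0.4417, 0.3374], [0.4904, 0.338]]
   len 0.0449 ang 98.85
   len 0.0487 ang 0.65
[[-0.972, 0.234, -0.001], [0.234, 0.972, 0.0], [0.001, 0.0, -1.0]]
wheel [[0.7396, 0.0985], [0.8234, -0.0861], [0.7108, -0.0343]]
   len 0.2027 ang -65.57
   len 0.1240 ang 155.33
   len 0.1359 ang 77.75
```

Request:
step_arm(xyz=[[-0.945, -0.378, 0], [-0.945, -0.378, 0], [-0.945, -0.378, 0], [-0.945, -0.378, 0], [-0.945, -0.378, 0], [0, 0, 0.3], [0, 0, 0.6], [0, 0, 0.8], [0, 0, 0.9], [0, 0, 1], [0, 0, 1], [0, 0, 1], [0, 0, 1], [0, 0, 1], [0, 0, 1], [0, 0, 0.7], [0, 0, 0.5], [0, 0, 0.3], [0, 0, 0], [0, 0, 0]], turn=[[0, 0, 0], [0, 0, -0.825], [0, 0, -0.825], [0, 0, -0.825], [0, 0, -0.825], [0, 0, 0], [0, 0, 0], [0, 0, 0], [0, 0, 0], [0, 0, 0], [0, 0, 0], [0, 0, 0], [0, 0, 0], [0, 0, 0], [0, 0, 0], [0, 0, 0], [0, 0, 0], [0, 0, 0], [0, 0, 0], [0, 0, 0]], claw=[55, 55, 55, 55, 55, 55, 55, 55, 55, 55, 55, 55, 55, 55, 55, 55, 55, 55, 55, 55], squeeze=50)

```text
clock: 4.9
tcp_pos: [0.4744, 0.3228, 0.0523]
eef_rot: [0.001, -0.026, 1.0, 0.0]
ft_force: [0.1, -0.3, -0.6]
finger_gap: 0.055
grip_force: 0.0
```

Request:
step_arm(xyz=[[0.27, -0.4, 0.2], [0, 0, 0.5], [0, 0, 0.35], [0, 0, 0], [0, 0, 0], [0, 0, 0], [0, 0, 0], [0, 0, 0], [0, 0, 0], [0, 0, 0]], turn=[[0, 0, 0], [0, 0, 0], [0, 0, 0], [0, 0, 0], [0, 0, 0], [0, 0, 0], [0, 0, 0], [0, 0, 0], [0, 0, 0], [0, 0, 0]], claw=[55, 55, 55, 55, 10, 10, 10, 10, 10, 10])

```text
clock: 5.9
tcp_pos: [0.4692, 0.3143, 0.0308]
eef_rot: [0.0, -0.026, 1.0, 0.0]
ft_force: [-0.2, 0.2, 0.9]
finger_gap: 0.0239
grip_force: 49.8
```

```bash
python3 - <<'E'
from h import *
s=readout.get_state(); print(s)
im=cams.grab_frame('wrist'); print(find('wrist','pusher_grip'))
cv2.imwrite('pics/w2.png',im)
E
```

```text
{'clock': 5.9, 'joint_pos': array([ 4.89834224e-01,  2.17449354e-01,  1.57818941e+00,  1.02107299e-04,
        1.34515910e+00, -1.13221174e+00]), 'joint_velocities': array([-0.00054313,  0.0003333 ,  0.00038633,  0.00130646,  0.00111248,
       -0.00082487]), 'joint_efforts': array([-4.32910630e-02, -3.64909959e+01, -2.72103238e+01, -5.19727328e-03,
        1.21862912e-01, -1.13376905e-02]), 'tcp_pos': array([0.46919358, 0.31434439, 0.03079447]), 'eef_rot': array([ 3.33058427e-04, -2.56106150e-02,  9.99671914e-01,  2.22416723e-04]), 'ft_force': array([-0.22480793,  0.21276211,  0.93375268]), 'ft_torque': array([ 0.0819715 , -0.0061385 ,  0.03109742]), 'grip_force': 49.84992742538452, 'finger_gap': 0.023874042778424035}
[(0.79, [0.4708, 0.3091, 0.0517]), (0.66, [0.4643, 0.4175, 0.0483]), (0.63, [0.4133, 0.2281, 0.0536])]
```

View pics/w2.png

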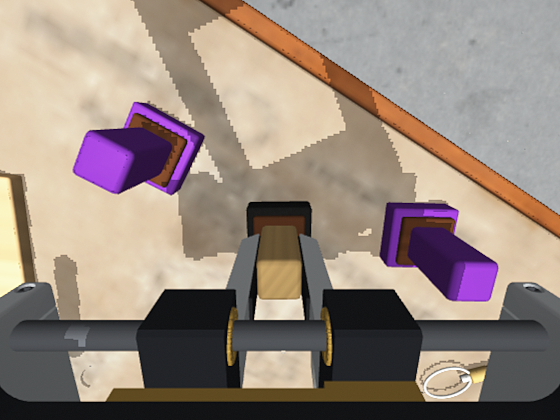

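The stem is gripped squarely, with the foot's edge level at (280,205). Lifting, aligning to the jig and going to the tile's -x side.

Request:
step_arm(xyz=[[0, 0, -0.5], [0, 0, -0.8], [0, 0, -1], [0, 0, -1], [0, 0, -1], [0, 0, -0.7], [-0.046, -0.5, 0], [-0.046, -0.7, 0], [-0.046, -1, 0], [-0.046, -1, 0], [-0.046, -1, 0], [-0.046, -1, 0], [-0.046, -1, 0], [-0.046, -1, 0], [-0.046, -1, 0], [-0.046, -1, 0], [-0.046, -1, 0], [-0.046, -1, 0], [-0.046, -1, 0], [-0.046, -1, 0]], turn=[[0, 0, 0], [0, 0, 0], [0, 0, 0], [0, 0, 0.7], [0, 0, 0.8], [0, 0, 0], [0, 0, 0], [0, 0, 0], [0, 0, 0], [0, 0, 0], [0, 0, 0], [0, 0, 0], [0, 0, 0], [0, 0, 0], [0, 0, 0], [0, 0, 0], [0, 0, 0], [0, 0, 0], [0, 0, 0], [0, 0, 0]], claw=[10, 10, 10, 10, 10, 10, 10, 10, 10, 10, 10, 10, 10, 10, 10, 10, 10, 10, 10, 10])

```text
clock: 8.0
tcp_pos: [0.459, 0.0482, 0.1286]
eef_rot: [-0.002, 0.04, 0.999, -0.0]
ft_force: [0.3, -0.5, -1.5]
finger_gap: 0.0238
grip_force: 49.8
```

Request:
step_arm(xyz=[[-0.2, -1, 0], [0, -1, 0], [0, -1, 0], [0, -0.9, 0], [0, -0.6, 0], [0, 0, 0.5], [0, 0, 0.8], [0, 0, 0.8], [0, 0, 0.7], [0, 0, 0.3], [0, 0, 0], [0, 0, 0]], turn=[[0, 0, 0], [0, 0, 0], [0, 0, 0], [0, 0, 0], [0, 0, 0], [0, 0, 0], [0, 0, 0], [0, 0, 0], [0, 0, 0], [0, 0, 0], [0, 0, 0], [0, 0, 0]], claw=[10, 10, 10, 10, 10, 10, 10, 10, 10, 10, 10, 10])

```text
clock: 9.2
tcp_pos: [0.4579, -0.0399, 0.0687]
eef_rot: [0.0, 0.04, 0.999, 0.0]
ft_force: [0.2, -0.5, -0.9]
finger_gap: 0.0236
grip_force: 49.8
```

```bash
cat >> h.py <<'E'
C=np.array([.535,-.0339]); a=np.radians(-4.6); ex=np.array([np.cos(a),np.sin(a)]); ey=np.array([-np.sin(a),np.cos(a)])
def loc(P): d=np.array(P)[:2]-C; return (np.array([d@ex,d@ey])*1000).round(1).tolist()
def st():
    s=readout.get_state(); f=s['ft_force']; print('t',s['clock'],'loc',loc(s['tcp_pos']),'z',s['tcp_pos'][2].round(4),'F loc',round(f[:2]@ex,2),round(f[:2]@ey,2),round(f[2],2),'grip',round(s['grip_force'],1),'q',s['eef_rot'].round(4))
E
python3 - <<'E'
from h import *
st()
im=cams.grab_frame('side'); print([loc(x[1]) for x in find('side','tile')])
cams.grab_frame('scene'); print([loc(x[1]) for x in find('scene','tile')])
cv2.imwrite('pics/s3.png',cv2.resize(im[120:400,130:430],None,fx=2,fy=2))
E
```

```text
t 9.2 loc [-76.4, -12.2] z 0.0687 F loc 0.21 -0.52 -0.85 grip 49.8 q [3.000e-04 3.970e-02 9.992e-01 0.000e+00]
[[9.0, -28.2], [-77.9, -8.1]]
[[13.3, -29.7]]
```

View pics/s3.png

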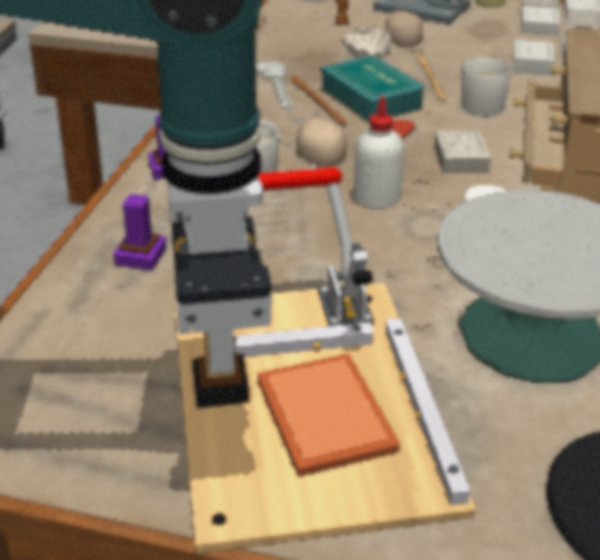

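The block is above the board clear of the tile; the tile's left-back corner is at (262,378). Lowering and pushing +x to short of the rail.

Request:
step_arm(xyz=[[0, -0.55, 0], [0, -0.55, 0.2], [0, 0, 0.5], [0, 0, 0.4], [0, 0, 0.1], [0, 0, 0]], turn=[[0, 0, 0], [0, 0, 0], [0, 0, 0], [0, 0, 0], [0, 0, 0], [0, 0, 0]], claw=[10, 10, 10, 10, 10, 10])

```text
clock: 10.0
tcp_pos: [0.4553, -0.0617, 0.0436]
eef_rot: [-0.001, 0.04, 0.999, 0.0]
ft_force: [0.2, 0.2, -2.6]
finger_gap: 0.0236
grip_force: 49.8
```

Request:
step_arm(xyz=[[-0.2, 0, 0], [-0.2, 0, 0], [-0.2, 0, 0], [-0.2, 0, 0], [-0.2, 0, 0], [-0.2, 0, 0], [-0.2, 0, 0], [-0.2, 0, 0], [-0.2, 0, 0]], turn=[[0, 0, 0], [0, 0, 0], [0, 0, 0], [0, 0, 0], [0, 0, 0], [0, 0, 0], [0, 0, 0], [0, 0, 0], [0, 0, 0]], claw=[10, 10, 10, 10, 10, 10, 10, 10, 10])

```text
clock: 10.9
tcp_pos: [0.492, -0.0648, 0.0443]
eef_rot: [-0.0, 0.04, 0.999, 0.0]
ft_force: [-0.8, 0.2, -1.3]
finger_gap: 0.0236
grip_force: 49.8
```

```bash
python3 - <<'E'
from h import *
st()
cams.grab_frame('side'); print([loc(x[1]) for x in find('side','tile')])
cams.grab_frame('scene'); print([loc(x[1]) for x in find('scene','tile')])
E
```

```text
t 10.9 loc [-40.4, -34.3] z 0.0443 F loc -0.77 0.11 -1.34 grip 49.8 q [-1.000e-04  3.980e-02  9.992e-01  1.000e-04]
[[25.0, -34.3]]
[[31.4, -33.8]]
```

Request:
step_arm(xyz=[[-0.15, 0, 0], [-0.15, 0, 0], [-0.1, 0, 0], [-0.05, 0, 0], [0, 0, 0]], turn=[[0, 0, 0], [0, 0, 0], [0, 0, 0], [0, 0, 0], [0, 0, 0]], claw=[10, 10, 10, 10, 10])

```text
clock: 11.6
tcp_pos: [0.5009, -0.0656, 0.0444]
eef_rot: [0.0, 0.04, 0.999, 0.0]
ft_force: [-0.6, 0.0, -2.1]
finger_gap: 0.0238
grip_force: 49.8
```

Request:
step_arm(xyz=[[-0.05, 0, 0], [-0.05, 0, 0]], turn=[[0, 0, 0], [0, 0, 0]], claw=[10, 10])

```text
clock: 11.8
tcp_pos: [0.5026, -0.0657, 0.0444]
eef_rot: [-0.0, 0.04, 0.999, 0.0]
ft_force: [-1.7, 0.0, -1.0]
finger_gap: 0.0242
grip_force: 49.8
```

Request:
step_arm(xyz=[[-0.05, 0, 0], [-0.05, 0, 0]], turn=[[0, 0, 0], [0, 0, 0]], claw=[10, 10])

```text
clock: 12.0
tcp_pos: [0.5047, -0.066, 0.0444]
eef_rot: [-0.0, 0.04, 0.999, -0.0]
ft_force: [-1.3, -0.9, -1.2]
finger_gap: 0.0238
grip_force: 49.8
```

Request:
step_arm(xyz=[[-0.05, 0, 0]], turn=[[0, 0, 0]], claw=[10])

```text
clock: 12.1
tcp_pos: [0.5057, -0.0661, 0.0444]
eef_rot: [-0.0, 0.04, 0.999, -0.0]
ft_force: [-0.3, -0.0, -1.4]
finger_gap: 0.0237
grip_force: 49.8
```

Request:
step_arm(xyz=[[-0.05, 0, 0]], turn=[[0, 0, 0]], claw=[10])

```text
clock: 12.2
tcp_pos: [0.5068, -0.0662, 0.0444]
eef_rot: [0.0, 0.04, 0.999, -0.0]
ft_force: [-1.7, -0.3, -1.8]
finger_gap: 0.0238
grip_force: 49.8
```

Request:
step_arm(xyz=[[-0.04, 0, 0]], turn=[[0, 0, 0]], claw=[10])

```text
clock: 12.3
tcp_pos: [0.5075, -0.0662, 0.0444]
eef_rot: [-0.0, 0.04, 0.999, -0.0]
ft_force: [-2.3, -0.2, -1.4]
finger_gap: 0.0238
grip_force: 49.8
```

Request:
step_arm(xyz=[[-0.04, 0, 0]], turn=[[0, 0, 0]], claw=[10])

```text
clock: 12.4
tcp_pos: [0.5082, -0.0662, 0.0444]
eef_rot: [-0.0, 0.04, 0.999, 0.0]
ft_force: [-1.9, -0.5, -1.9]
finger_gap: 0.0237
grip_force: 49.8
```

Request:
step_arm(xyz=[[-0.04, 0, 0]], turn=[[0, 0, 0]], claw=[10])

```text
clock: 12.5
tcp_pos: [0.509, -0.0663, 0.0444]
eef_rot: [-0.0, 0.04, 0.999, -0.0]
ft_force: [-1.7, 0.1, -1.7]
finger_gap: 0.0238
grip_force: 49.8
```

Request:
step_arm(xyz=[[-0.04, 0, 0]], turn=[[0, 0, 0]], claw=[10])

```text
clock: 12.6
tcp_pos: [0.5098, -0.0663, 0.0444]
eef_rot: [-0.0, 0.04, 0.999, 0.0]
ft_force: [-2.3, 0.7, -0.7]
finger_gap: 0.0237
grip_force: 49.8
```

Request:
step_arm(xyz=[[-0.04, 0, 0]], turn=[[0, 0, 0]], claw=[10])

```text
clock: 12.7
tcp_pos: [0.5103, -0.0664, 0.0445]
eef_rot: [-0.0, 0.04, 0.999, 0.0]
ft_force: [-3.4, -0.2, 0.7]
finger_gap: 0.024
grip_force: 49.8
```

Request:
step_arm(xyz=[[-0.04, 0, 0]], turn=[[0, 0, 0]], claw=[10])

```text
clock: 12.8
tcp_pos: [0.5104, -0.0664, 0.0445]
eef_rot: [-0.001, 0.04, 0.999, 0.0]
ft_force: [-6.0, -0.1, 2.0]
finger_gap: 0.0233
grip_force: 49.9
```

Request:
step_arm(xyz=[[-0.04, 0, 0]], turn=[[0, 0, 0]], claw=[10])

```text
clock: 12.9
tcp_pos: [0.5105, -0.0664, 0.0444]
eef_rot: [-0.002, 0.04, 0.999, 0.0]
ft_force: [-8.3, 1.2, 2.7]
finger_gap: 0.0239
grip_force: 49.9
```

```bash
python3 - <<'E'
from h import *
st()
im=cams.grab_frame('side'); print([loc(x[1]) for x in find('side','tile')])
im2=cams.grab_frame('scene'); print([loc(x[1]) for x in find('scene','tile')])
o=np.zeros((500,800,3),np.uint8); o[:,:430]=cv2.resize(im[260:390,255:367],(430,500),interpolation=cv2.INTER_CUBIC); o[:340,430:]=cv2.resize(im2[225:328,308:420],(370,340),interpolation=cv2.INTER_CUBIC)
cv2.imwrite('pics/s4.png',o)
E
```

```text
t 12.9 loc [-21.9, -34.3] z 0.0444 F loc -8.36 0.54 2.72 grip 49.9 q [-2.300e-03  3.980e-02  9.992e-01  1.000e-04]
[[42.5, -36.9]]
[[45.0, -35.1]]
```

View pics/s4.png

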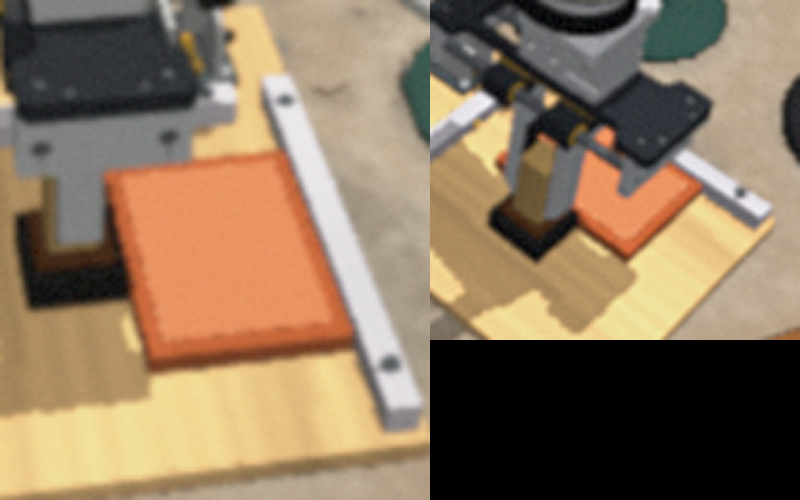

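The tile is flush with the far rail: side crop shows its right edge along the rail from (285,150) to (350,340), and the force climbed to 8 N. Backing off, going round to the -y edge.

Request:
step_arm(xyz=[[0.3, 0, 0], [0.5, 0, -0.05], [0, -0.5, 0], [0, -1, 0], [0, -1, 0], [0, -1, 0], [0, -1, 0], [0, -0.4, 0], [-0.5, 0, 0], [-1, 0, 0], [-1, 0, 0], [-1, 0, 0], [-0.7, 0, 0], [0, 0, 0.05], [0, 0, 0]], turn=[[0, 0, 0], [0, 0, 0], [0, 0, 0], [0, 0, 0], [0, 0, 0], [0, 0, 0], [0, 0, 0], [0, 0, 0], [0, 0, 0], [0, 0, 0], [0, 0, 0], [0, 0, 0], [0, 0, 0], [0, 0, 0], [0, 0, 0]], claw=[10, 10, 10, 10, 10, 10, 10, 10, 10, 10, 10, 10, 10, 10, 10])

```text
clock: 14.6
tcp_pos: [0.5722, -0.1687, 0.0438]
eef_rot: [-0.001, 0.039, 0.999, 0.0]
ft_force: [0.5, -0.6, -1.6]
finger_gap: 0.0239
grip_force: 49.8
```

```bash
python3 - <<'E'
from h import *
st()
E
```

```text
t 14.6 loc [47.9, -131.4] z 0.0438 F loc 0.57 -0.58 -1.63 grip 49.8 q [-6.000e-04  3.930e-02  9.992e-01  4.000e-04]
```

Request:
step_arm(xyz=[[0, 0.2, 0], [0, 0.2, 0], [0, 0.2, 0], [0, 0.2, 0], [0, 0.2, 0], [0, 0.2, 0], [0, 0.2, 0], [0, 0.15, 0], [0, 0.1, 0], [0, 0.05, 0]], turn=[[0, 0, 0], [0, 0, 0], [0, 0, 0], [0, 0, 0], [0, 0, 0], [0, 0, 0], [0, 0, 0], [0, 0, 0], [0, 0, 0], [0, 0, 0]], claw=[10, 10, 10, 10, 10, 10, 10, 10, 10, 10])

```text
clock: 15.6
tcp_pos: [0.575, -0.1355, 0.0445]
eef_rot: [-0.0, 0.04, 0.999, -0.0]
ft_force: [-1.5, -2.4, -0.7]
finger_gap: 0.0236
grip_force: 49.8
```

Request:
step_arm(xyz=[[0, 0.05, 0], [0, 0.05, 0], [0, 0.05, 0]], turn=[[0, 0, 0], [0, 0, 0], [0, 0, 0]], claw=[10, 10, 10])

```text
clock: 15.9
tcp_pos: [0.5752, -0.1327, 0.0445]
eef_rot: [0.0, 0.04, 0.999, 0.0]
ft_force: [-1.4, -2.4, 0.3]
finger_gap: 0.0239
grip_force: 49.8
```

Request:
step_arm(xyz=[[0, 0.05, 0], [0, 0.05, 0]], turn=[[0, 0, 0], [0, 0, 0]], claw=[10, 10])

```text
clock: 16.1
tcp_pos: [0.5755, -0.1306, 0.0445]
eef_rot: [0.0, 0.04, 0.999, 0.0]
ft_force: [-0.9, -0.0, -1.7]
finger_gap: 0.0237
grip_force: 49.8
```

Request:
step_arm(xyz=[[0, 0.05, 0], [0, 0.05, 0]], turn=[[0, 0, 0], [0, 0, 0]], claw=[10, 10])

```text
clock: 16.3
tcp_pos: [0.5756, -0.1286, 0.0445]
eef_rot: [0.0, 0.04, 0.999, 0.0]
ft_force: [-1.4, -1.7, -1.0]
finger_gap: 0.0238
grip_force: 49.8
```

```bash
python3 - <<'E'
from h import *
st()
E
```

```text
t 16.3 loc [48.1, -91.1] z 0.0445 F loc -1.3 -1.76 -0.99 grip 49.8 q [1.000e-04 3.990e-02 9.992e-01 1.000e-04]
```

Request:
step_arm(xyz=[[0, 0.05, 0], [0, 0.05, 0]], turn=[[0, 0, 0], [0, 0, 0]], claw=[10, 10])

```text
clock: 16.5
tcp_pos: [0.5758, -0.1266, 0.0445]
eef_rot: [0.0, 0.04, 0.999, 0.0]
ft_force: [-1.2, -1.1, -1.2]
finger_gap: 0.0238
grip_force: 49.8
```

Request:
step_arm(xyz=[[0, 0.05, 0], [0, 0.05, 0]], turn=[[0, 0, 0], [0, 0, 0]], claw=[10, 10])

```text
clock: 16.7
tcp_pos: [0.5759, -0.125, 0.0445]
eef_rot: [0.0, 0.04, 0.999, -0.0]
ft_force: [-1.3, -2.9, -0.2]
finger_gap: 0.024
grip_force: 49.8
```

Request:
step_arm(xyz=[[0, 0.05, 0]], turn=[[0, 0, 0]], claw=[10])

```text
clock: 16.8
tcp_pos: [0.5759, -0.1249, 0.0446]
eef_rot: [0.0, 0.04, 0.999, -0.001]
ft_force: [-1.0, -6.5, -1.2]
finger_gap: 0.0238
grip_force: 49.8
```

Request:
step_arm(xyz=[[0, 0.05, 0]], turn=[[0, 0, 0]], claw=[10])

```text
clock: 16.9
tcp_pos: [0.5759, -0.1249, 0.0447]
eef_rot: [0.0, 0.04, 0.999, -0.002]
ft_force: [-0.4, -8.1, -1.4]
finger_gap: 0.0237
grip_force: 49.8
```

Request:
step_arm(xyz=[[0, 0.03, 0], [0, -0.3, 0], [0, -0.5, -0.05], [0.5, 0, 0], [1, 0, 0], [1, 0, 0], [1, 0, 0], [0.9, 0, 0], [0, 0.5, 0], [0, 1, 0], [0, 1, 0], [0, 1, 0], [0, 0.7, 0], [0, 0, 0.05], [0, 0, 0]], turn=[[0, 0, 0], [0, 0, 0], [0, 0, 0], [0, 0, 0], [0, 0, 0], [0, 0, 0], [0, 0, 0], [0, 0, 0], [0, 0, 0], [0, 0, 0], [0, 0, 0], [0, 0, 0], [0, 0, 0], [0, 0, 0], [0, 0, 0]], claw=[10, 10, 10, 10, 10, 10, 10, 10, 10, 10, 10, 10, 10, 10, 10])

```text
clock: 18.4
tcp_pos: [0.4938, -0.0472, 0.0443]
eef_rot: [-0.0, 0.039, 0.999, -0.0]
ft_force: [-0.6, 0.3, -2.0]
finger_gap: 0.024
grip_force: 49.8
```

```bash
python3 - <<'E'
from h import *
st()
E
```

```text
t 18.4 loc [-40.0, -16.6] z 0.0443 F loc -0.63 0.24 -2.03 grip 49.8 q [-0.000e+00  3.940e-02  9.992e-01 -1.000e-04]
```

Request:
step_arm(xyz=[[-0.2, 0, 0], [-0.2, 0, 0], [-0.2, 0, 0], [-0.1, 0, 0], [-0.05, 0, 0], [-0.05, 0, 0]], turn=[[0, 0, 0], [0, 0, 0], [0, 0, 0], [0, 0, 0], [0, 0, 0], [0, 0, 0]], claw=[10, 10, 10, 10, 10, 10])

```text
clock: 19.0
tcp_pos: [0.5097, -0.0487, 0.0444]
eef_rot: [-0.0, 0.04, 0.999, 0.0]
ft_force: [-0.5, -0.2, -0.9]
finger_gap: 0.0238
grip_force: 49.8
```

Request:
step_arm(xyz=[[-0.05, 0, 0], [-0.05, 0, 0]], turn=[[0, 0, 0], [0, 0, 0]], claw=[10, 10])

```text
clock: 19.2
tcp_pos: [0.5115, -0.0487, 0.0445]
eef_rot: [-0.0, 0.04, 0.999, 0.0]
ft_force: [-2.9, 0.7, -0.7]
finger_gap: 0.0238
grip_force: 49.8
```

Request:
step_arm(xyz=[[-0.05, 0, 0]], turn=[[0, 0, 0]], claw=[10])

```text
clock: 19.3
tcp_pos: [0.5116, -0.0488, 0.0443]
eef_rot: [-0.001, 0.04, 0.999, 0.0]
ft_force: [-3.3, 0.7, 1.4]
finger_gap: 0.0237
grip_force: 49.8
```

Request:
step_arm(xyz=[[-0.05, 0, 0]], turn=[[0, 0, 0]], claw=[10])

```text
clock: 19.4
tcp_pos: [0.5117, -0.0487, 0.0442]
eef_rot: [-0.002, 0.04, 0.999, 0.0]
ft_force: [-6.6, -0.8, 2.5]
finger_gap: 0.0237
grip_force: 49.9
```

Request:
step_arm(xyz=[[-0.05, 0, 0], [0.3, 0, 0], [0.5, 0, -0.05], [0, -0.5, 0], [0, -1, 0], [0, -1, 0], [0, -1, 0], [0, -1, 0], [0, -0.7, 0], [-0.5, 0, 0], [-1, 0, 0], [-1, 0, 0], [-1, 0, 0], [-0.7, 0, 0], [0, 0, 0.05], [0, 0, 0]], turn=[[0, 0, 0], [0, 0, 0], [0, 0, 0], [0, 0, 0], [0, 0, 0], [0, 0, 0], [0, 0, 0], [0, 0, 0], [0, 0, 0], [0, 0, 0], [0, 0, 0], [0, 0, 0], [0, 0, 0], [0, 0, 0], [0, 0, 0], [0, 0, 0]], claw=[10, 10, 10, 10, 10, 10, 10, 10, 10, 10, 10, 10, 10, 10, 10, 10])

```text
clock: 21.0
tcp_pos: [0.574, -0.1575, 0.0439]
eef_rot: [-0.001, 0.039, 0.999, 0.0]
ft_force: [0.5, 0.3, -0.8]
finger_gap: 0.0237
grip_force: 49.8
```

```bash
python3 - <<'E'
from h import *
st()
E
```

```text
t 21.0 loc [48.8, -120.0] z 0.0439 F loc 0.45 0.35 -0.76 grip 49.8 q [-6.000e-04  3.950e-02  9.992e-01  3.000e-04]
```

Request:
step_arm(xyz=[[0, 0.2, 0], [0, 0.2, 0], [0, 0.2, 0], [0, 0.2, 0], [0, 0.2, 0], [0, 0.2, 0], [0, 0.1, 0], [0, 0.1, 0], [0, 0.05, 0], [0, 0.05, 0]], turn=[[0, 0, 0], [0, 0, 0], [0, 0, 0], [0, 0, 0], [0, 0, 0], [0, 0, 0], [0, 0, 0], [0, 0, 0], [0, 0, 0], [0, 0, 0]], claw=[10, 10, 10, 10, 10, 10, 10, 10, 10, 10])

```text
clock: 22.0
tcp_pos: [0.5766, -0.1282, 0.0444]
eef_rot: [-0.0, 0.04, 0.999, 0.0]
ft_force: [0.2, -0.1, -1.1]
finger_gap: 0.0236
grip_force: 49.8
```

Request:
step_arm(xyz=[[0, 0.05, 0], [0, 0.05, 0]], turn=[[0, 0, 0], [0, 0, 0]], claw=[10, 10])

```text
clock: 22.2
tcp_pos: [0.5767, -0.1262, 0.0444]
eef_rot: [-0.0, 0.04, 0.999, 0.0]
ft_force: [-0.7, 0.0, -1.5]
finger_gap: 0.0237
grip_force: 49.8
```

Request:
step_arm(xyz=[[0, 0.05, 0]], turn=[[0, 0, 0]], claw=[10])

```text
clock: 22.3
tcp_pos: [0.5768, -0.1252, 0.0444]
eef_rot: [-0.0, 0.04, 0.999, 0.0]
ft_force: [-0.0, -0.1, -1.7]
finger_gap: 0.0236
grip_force: 49.8
```

Request:
step_arm(xyz=[[0, 0.05, 0]], turn=[[0, 0, 0]], claw=[10])

```text
clock: 22.4
tcp_pos: [0.5768, -0.1251, 0.0445]
eef_rot: [-0.0, 0.04, 0.999, -0.001]
ft_force: [-0.7, -3.5, -1.2]
finger_gap: 0.0237
grip_force: 49.8
```

Request:
step_arm(xyz=[[0, 0.05, 0], [0, 0.05, 0], [0, -0.3, 0], [0, -0.5, 0], [0, 0, -0.5], [0, 0, -1], [0, 0, -1], [0, 0, -1], [0, 0, -1], [0, 0, -1], [0, 0, -1], [0.5, 0, 0], [1, 0, 0], [1, 0, 0], [1, 0, 0], [1, 0, 0], [0.5, 0, 0], [0, 0, 0]], turn=[[0, 0, 0], [0, 0, 0], [0, 0, 0], [0, 0, 0], [0, 0, 0], [0, 0, 0], [0, 0, 0], [0, 0, 0], [0, 0, 0], [0, 0, 0], [0, 0, 0], [0, 0, 0], [0, 0, 0], [0, 0, 0], [0, 0, 0], [0, 0, 0], [0, 0, 0], [0, 0, 0]], claw=[10, 10, 10, 10, 10, 10, 10, 10, 10, 10, 10, 10, 10, 10, 10, 10, 10, 10])

```text
clock: 24.2
tcp_pos: [0.4748, -0.1299, 0.1742]
eef_rot: [-0.0, 0.04, 0.999, 0.0]
ft_force: [0.1, -0.2, -1.5]
finger_gap: 0.0236
grip_force: 49.8
```

```bash
python3 - <<'E'
from h import *
st()
ims={}
for c in ['side','scene']:
    ims[c]=cams.grab_frame(c)
    for l in ['tile','clamp_bar','clamp_pivot']: print(c,l,[(x[0],loc(x[1]),x[1][2]) for x in find(c,l)])
im,im2=ims['side'],ims['scene']
o=np.zeros((600,800,3),np.uint8); o[:,:430]=cv2.resize(im[235:390,255:367],(430,600),interpolation=cv2.INTER_CUBIC); o[:400,430:]=cv2.resize(im2[190:310,308:419],(370,400),interpolation=cv2.INTER_CUBIC)
cv2.imwrite('pics/s5.png',o)
E
```

```text
t 24.2 loc [-52.3, -100.5] z 0.1742 F loc 0.14 -0.21 -1.54 grip 49.8 q [-1.000e-04  4.010e-02  9.992e-01  2.000e-04]
side tile [(0.77, [41.1, -4.3], 0.0095), (0.61, [143.2, 334.0], 0.02)]
side clamp_bar [(0.87, [2.2, 162.8], 0.1348)]
side clamp_pivot [(0.62, [4.8, 123.8], 0.048)]
scene tile [(0.88, [47.5, -4.3], 0.008)]
scene clamp_bar [(0.76, [8.3, 162.5], 0.1358)]
scene clamp_pivot [(0.77, [-1.0, 121.4], 0.0434), (0.51, [-4.5, 411.2], 0.0148)]
```

View pics/s5.png

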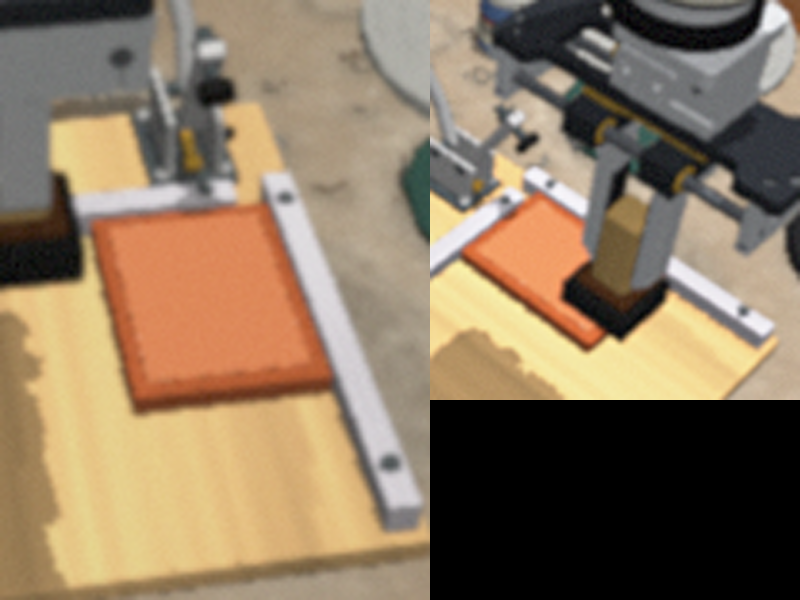

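The tile sits in the corner against both rails (side crop: top edge along the left rail at (180,212), right edge along the far rail to (330,385)). On to the clamp bar.

Request:
step_arm(xyz=[[0, 0.5, 0], [0, 1, 0], [0, 1, 0], [0, 1, 0], [0, 1, 0], [0, 1, 0], [0, 1, 0], [0, 1, 0], [0, 1, 0], [0, 1, 0], [0, 1, 0], [0, 0.5, 0], [-0.5, 0, 0], [-1, 0, 0], [-0.9, 0, 0], [-0.4, 0, 0], [0, 0, 0.5], [0, 0, 0.4], [0, 0, 0]], turn=[[0, 0, 0], [0, 0, 0], [0, 0, 0], [0, 0, 0], [0, 0, 0], [0, 0, 0], [0, 0, 0], [0, 0, 0], [0, 0, 0], [0, 0, 0], [0, 0, 0], [0, 0, 0], [0, 0, 0], [0, 0, 0], [0, 0, 0], [0, 0, 0], [0, 0, 0], [0, 0, 0], [0, 0, 0]], claw=[10, 10, 10, 10, 10, 10, 10, 10, 10, 10, 10, 10, 10, 10, 10, 10, 10, 10, 10])

```text
clock: 26.5
tcp_pos: [0.5476, 0.0844, 0.154]
eef_rot: [-0.002, 0.04, 0.999, -0.0]
ft_force: [-0.4, -0.5, -2.0]
finger_gap: 0.0239
grip_force: 49.8
```

```bash
python3 - <<'E'
from h import *
st()
im=cams.grab_frame('side'); cv2.imwrite('pics/s6.png',cv2.resize(im[150:330,200:380],(600,600),interpolation=cv2.INTER_CUBIC))
E
```

```text
t 26.5 loc [3.1, 118.9] z 0.154 F loc -0.41 -0.5 -1.98 grip 49.8 q [-2.300e-03  4.000e-02  9.992e-01 -2.000e-04]
```

View pics/s6.png

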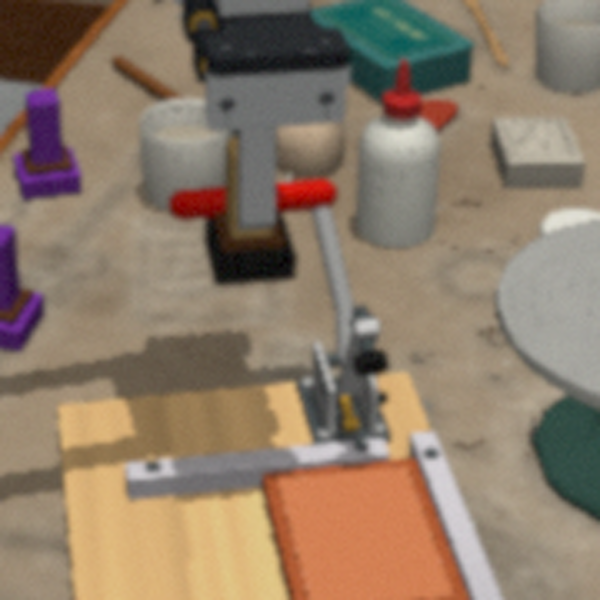

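Foot is at (250,250) just on the tile side of the red bar, with the handle clear to its right. Pushing along the arc.

Request:
step_arm(xyz=[[0, 0.2, 0], [0, 0.2, 0], [0, 0.2, 0], [0, 0.16, 0.06], [0, 0.16, 0.08], [0, 0.16, 0.08], [0, 0.16, 0.08], [0, 0.16, 0.08]], turn=[[0, 0, 0], [0, 0, 0], [0, 0, 0], [0, 0, 0], [0, 0, 0], [0, 0, 0], [0, 0, 0], [0, 0, 0]], claw=[10, 10, 10, 10, 10, 10, 10, 10])

```text
clock: 27.35
tcp_pos: [0.5519, 0.1123, 0.1489]
eef_rot: [0.0, 0.04, 0.999, -0.0]
ft_force: [-0.5, -4.1, -0.1]
finger_gap: 0.0237
grip_force: 49.8
```

```bash
python3 - <<'E'
from h import *
st()
for c in ['side','scene']:
    cams.grab_frame(c); print([(x[0],loc(x[1]),x[1][2]) for x in find(c,'clamp_bar')])
E
```

```text
t 27.35 loc [5.1, 147.1] z 0.1489 F loc -0.18 -4.11 -0.08 grip 49.8 q [ 3.000e-04  4.010e-02  9.992e-01 -3.000e-04]
[(0.89, [2.6, 181.8], 0.127)]
[(0.57, [7.9, 176.0], 0.1267)]
```

Contact works as planned, 4 N. Continuing along the arc.

Request:
step_arm(xyz=[[0, 0.17, 0.16], [0, 0.17, 0.15], [0, 0.17, 0.15], [0, 0.17, 0.15], [0, 0.15, 0.15], [0, 0.14, 0.15], [0, 0.13, 0.15], [0, 0.13, 0.15], [0, 0.13, 0.18], [0, 0.13, 0.2]], turn=[[0, 0, 0], [0, 0, 0], [0, 0, 0], [0, 0, 0], [0, 0, 0], [0, 0, 0], [0, 0, 0], [0, 0, 0], [0, 0, 0], [0, 0, 0]], claw=[10, 10, 10, 10, 10, 10, 10, 10, 10, 10])

```text
clock: 28.55
tcp_pos: [0.5539, 0.1428, 0.1166]
eef_rot: [-0.0, 0.04, 0.999, 0.0]
ft_force: [0.8, 0.7, -1.9]
finger_gap: 0.0237
grip_force: 49.8
```

```bash
python3 - <<'E'
from h import *
st()
for c in ['side','scene']:
    cams.grab_frame(c); print([(x[0],loc(x[1]),x[1][2]) for x in find(c,'clamp_bar')])
E
```

```text
t 28.55 loc [4.7, 177.7] z 0.1166 F loc 0.71 0.71 -1.94 grip 49.8 q [-1.000e-04  3.970e-02  9.992e-01  3.000e-04]
[(0.76, [3.1, 220.3], 0.0626)]
[(0.54, [8.3, 219.9], 0.0634)]
```

The bar is now at y = 220, z = 0.063: handle 10° above level, so closed. Setting the pusher down beside the jig.

Request:
step_arm(xyz=[[0, -0.3, -0.5], [0, 0, -1], [0.5, 0, -0.5], [1, 0.5, 0], [1, 1, 0], [1, 1, 0], [0.4, 0, 0], [0, 0, 0], [0, 0, 0.5], [0, 0, 1], [0, 0, 1], [0, 0, 1], [0, 0, 0.7], [0, 0, 0.4], [0, 0, 0.2], [0, 0, 0], [0, 0, 0]], turn=[[0, 0, 0], [0, 0, 0], [0, 0, 0], [0, 0, 0], [0, 0, 0], [0, 0, 0], [0, 0, 0], [0, 0, 0], [0, 0, 0], [0, 0, 0], [0, 0, 0], [0, 0, 0], [0, 0, 0], [0, 0, 0], [0, 0, 0], [0, 0, 0], [0, 0, 0]], claw=[10, 10, 10, 10, 10, 10, 10, 10, 10, 10, 10, 10, 10, 10, 10, 10, 10])

```text
clock: 30.45
tcp_pos: [0.4805, 0.1925, 0.062]
eef_rot: [0.001, 0.04, 0.999, 0.0]
ft_force: [0.1, 0.3, -1.8]
finger_gap: 0.0237
grip_force: 49.8
```

```bash
python3 - <<'E'
from h import *
st()
E
```

```text
t 30.45 loc [-72.5, 221.3] z 0.062 F loc 0.06 0.28 -1.78 grip 49.8 q [8.000e-04 3.990e-02 9.992e-01 3.000e-04]
```

Request:
step_arm(xyz=[[0, 0, 0.4], [0, 0, 0.5], [0, 0, 0.3], [0, 0, 0.2], [0, 0, 0.08], [0, 0, 0], [0, 0, 0]], turn=[[0, 0, 0], [0, 0, 0], [0, 0, 0], [0, 0, 0], [0, 0, 0], [0, 0, 0], [0, 0, 0]], claw=[10, 10, 10, 10, 10, 10, 10])

```text
clock: 31.15
tcp_pos: [0.4801, 0.1924, 0.0317]
eef_rot: [0.0, 0.04, 0.999, 0.0]
ft_force: [0.3, 0.4, -1.9]
finger_gap: 0.0238
grip_force: 49.8
```

Request:
step_arm(xyz=[[0, 0, 0.04], [0, 0, 0.02], [0, 0, 0], [0, 0, 0]], turn=[[0, 0, 0], [0, 0, 0], [0, 0, 0], [0, 0, 0]], claw=[10, 10, 10, 10])

```text
clock: 31.55
tcp_pos: [0.4801, 0.1924, 0.0308]
eef_rot: [0.0, 0.04, 0.999, 0.0]
ft_force: [0.2, -0.7, 0.4]
finger_gap: 0.0235
grip_force: 49.8
```

Request:
step_arm(xyz=[[0, 0, 0], [0, 0, 0], [0, 0, 0], [0, 0, 0], [0, 0, 0], [0, 0, -0.3], [0, 0, -0.6], [0, 0, -1], [0, 0, -1], [0, 0, -1], [0, 0, -1], [0, 0, -1], [0, 0, -1], [0.5, 0, -1], [1, 0, -0.5], [1, 0, 0], [1, 0, 0], [1, 0, 0], [0.5, 0, 0], [0, 0, 0]], turn=[[0, 0, 0], [0, 0, 0], [0, 0, 0], [0, 0, 0], [0, 0, 0], [0, 0, 0], [0, 0, 0], [0, 0, 0], [0, 0, 0], [0, 0, 0], [0, 0, 0], [0, 0, 0], [0, 0, 0], [0, 0, 0], [0, 0, 0], [0, 0, 0], [0, 0, 0], [0, 0, 0], [0, 0, 0], [0, 0, 0]], claw=[30, 40, 46, 46, 46, 46, 46, 46, 46, 46, 46, 46, 46, 46, 46, 46, 46, 46, 46, 46])

```text
clock: 33.55
tcp_pos: [0.3796, 0.2005, 0.1995]
eef_rot: [0.001, 0.039, 0.999, 0.0]
ft_force: [-0.4, 0.7, -0.4]
finger_gap: 0.0459
grip_force: 0.0
```

```bash
python3 - <<'E'
from h import *
st()
for c in ['side','scene']:
    im=cams.grab_frame(c)
    for l in ['tile','clamp_bar','pusher_grip']: print(c,l,[(x[0],loc(x[1]),x[1][2]) for x in find(c,l)])
    if c=='side': cv2.imwrite('pics/s7.png',cv2.resize(im[160:400,170:410],(600,600),interpolation=cv2.INTER_CUBIC))
E
```

```text
t 33.55 loc [-173.7, 221.2] z 0.1995 F loc -0.5 0.68 -0.45 grip 0.0 q [1.100e-03 3.940e-02 9.992e-01 5.000e-04]
side tile []
side clamp_bar [(0.89, [2.0, 218.3], 0.0606)]
side pusher_grip [(0.97, [-76.5, 225.7], 0.0483), (0.75, [-106.3, 445.7], 0.0514), (0.62, [-143.3, 253.8], 0.0463)]
scene tile [(0.92, [44.6, -3.5], 0.0087)]
scene clamp_bar [(0.7, [4.3, 220.1], 0.0626)]
scene pusher_grip [(0.91, [-106.2, 442.2], 0.0474), (0.89, [-69.7, 217.7], 0.0474), (0.72, [-144.4, 247.7], 0.0505)]
```

View pics/s7.png

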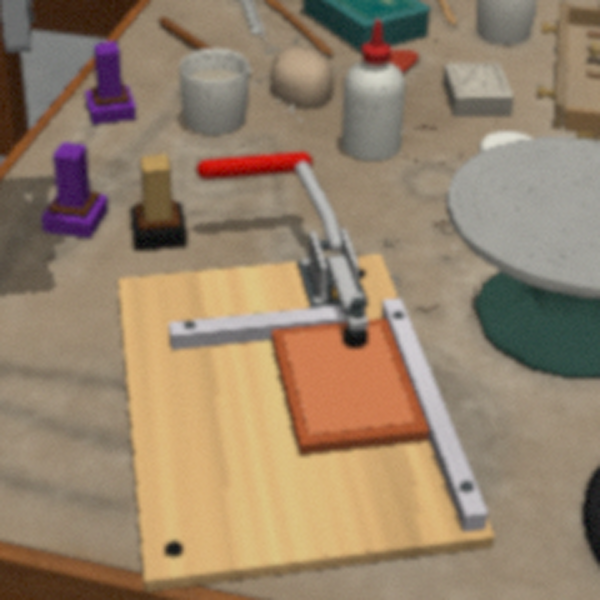

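The clamp pad holds the tile at (355,335), the tile lies in the corner with the handle down, and the pusher stands upright at (158,205). The gripper is clear, so I'm handing in.

```bash
python3 -c "
from cell import close_job; print(close_job())"
```

```text
the job is handed in; nothing more can be done
None
```

The job is handed in: the tile is hard against both rails (about 8 N at most during pushing), the clamp handle is down and closed, and the pusher stands upright beside the jig; the three pins couldn't be seen in the pictures, so I'm inferring they are pressed in.

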